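# Brush out a cylinder barrel

## Task

Brush out the bore of the cylinder barrel standing in the drip tray: take from the rack the one bore brush whose bristles just fill the bore, and scrub the whole depth with three full strokes, each right down to the bottom and back up until the bristles show at the rim. Do not ram the bottom, keep the barrel standing where it is, and leave the other two brushes and the parts lying about alone. Then hang the brush back in its empty slot in the rack and let go.

Things in the scene. Friction and masses are not known exactly. Their poses are not given: they have to be found in the camera images.
- rack: fixed grey steel brush rack, origin: centre of its base on the bench, front is -x. Shelf 270 mm wide (y), x = -35 to +40 mm, 4 mm thick, top 165 mm above the bench, on a 20 x 12 mm post at each end (x = 30, y = +-129); open below. Three slots (see rack_slot1), one brush in each, order mixed. Along the front edge a lip 3 mm thick stands 5 mm above the shelf. Only the handles rise higher
- brush42: loose bore brush, 0.13 kg, upright, z up its axis. Origin: underside of the shoulder (34 mm diameter, 6 high) that rests on the shelf. Above: round wooden handle, 26 mm diameter from 14 to 84 mm up, top at 90. Below: steel stem 6 mm (10 mm in its top 10), bristle head 42 mm diameter from 86 to 130 mm below, nose rounded. Outer 3 mm of bristle bends freely; inside is stiff, nose tapering to 20 mm
- brush30: the same brush with a bristle head 30 mm in diameter (same handle, stem and lengths)
- brush54: the same brush with a bristle head 54 mm in diameter (same handle, stem and lengths)
- brush42_tip (a point): lowest point of brush42's nose, on its axis, 130 mm below its origin
- tray: fixed sheet-steel drip tray 180 (x) x 240 (y) x 22 mm, wall and floor 3 mm; origin: centre of its underside on the bench
- barrel: loose steel cylinder barrel, 1.3 kg, upright on the tray floor (origin: centre of its underside, 3 mm above the bench; z up): tube 56 mm outside, bore 42 mm, 110 mm high, open on top; a square foot 74 x 74 x 10 mm closes the bottom, so the bore is 100 mm deep. A port boss 20 mm in diameter sticks out 11 mm at 32 mm height on its -x side
- barrel_mouth (a point): centre of the bore in the plane of the barrel's rim, 110 mm above its origin; axes as the barrel
- bush: bronze bushing standing in the tray, 38 mm diameter, 45 mm high; origin under its centre (bystander)
- pin_tall: upright steel pin on the bench, 38 mm diameter, 117 mm high; origin under its centre (bystander)
- pin_short: upright steel pin on the bench, 44 mm diameter, 70 mm high; origin under its centre (bystander)
- sleeve: steel sleeve open at both ends standing on the bench, 60 mm outside, 46 mm bore, 85 mm high; origin under its centre (bystander)
- seal: flat black rubber ring on the bench, 68 mm outside, 12 mm high; origin under its centre (bystander)
- yoke: yellow fork end lying on the bench, 115 mm long, 60 mm wide, 22 mm high; origin under its middle (bystander)
- rack_slot0 (a point): place where a brush hangs: its origin comes here when its shoulder rests on the shelf (within 3 mm at the start); on the shelf's top face at x = 0, y = -85 mm of the rack; axes as the rack
- rack_slot1 (a point): place where a brush hangs: its origin comes here when its shoulder rests on the shelf (within 3 mm at the start); x = 0, y = 0 of the rack. Slot 14 mm wide, ends at x = +10 mm, open at the front (-x): a brush is lifted over the 5 mm lip and drawn out to -x, at least 60 mm before its bristles can rise past the shelf
- rack_slot2 (a point): place where a brush hangs: its origin comes here when its shoulder rests on the shelf (within 3 mm at the start); on the shelf's top face at x = 0, y = +85 mm of the rack; axes as the rack

How it is judged:
By the outcome, as a careful person would: the job done as asked, in the order asked, and still so for the second after the job is handed in, with the robot touching nothing.
It also fails if it takes over 64 s, if anything falls off the work surface, if the arm or the gripper's body presses on something with over 40 N, if the wrist force passes 120 N, or if a joint passes its speed limit or range.

## Robot

A 6-joint arm with a two-finger parallel gripper is mounted at the origin on the work surface. World frame = base frame: x ahead of the robot, y to its left, z up, the work surface at z = 0. Lengths are in mm, angles in rad, forces in N, time in s.
With the tool pointing down it reaches from about 275 to 750 mm from the base axis. Payload 10.2 kg.
Tool frame: the origin (TCP) lies at the very end of the fingers, on their centre line; the grasp point (between the pads) lies 19 mm behind it; z points along the fingers, y is the line along which they close (so a half turn about z gives the same grasp; the last joint's range is limited). The gripper opens to 85 mm and grips with 20 to 120 N. Pads are 22 mm wide; open, the fingers measure 114 mm over their backs; the gripper's body (76 mm by 85 mm) begins 54 mm behind the grasp point. The pads swing forward as they close: fully open they stand 13 mm farther back than shut.
Start: joints at [1.115, 0.313, 1.498, -0, 1.331, -0.223], TCP at [121.132, 510.841, 231.294] pointing down, gripper open.
Joint ranges: [-2.94, 2.94], [-0.97, 2.17], [0.19, 2.56], [-1.23, 4.37], [0.02, 3.11], [-2.88, 2.88]. Speed limits (rad/s): [2.39, 2.39, 3.01, 3.14, 3.14, 3.14].

## Interface

Orientations are given as a unit quaternion [w, x, y, z].
In Python, from rig import ctrl gives the robot as it stands.
- The arm moves only by the shell command python3 -m inch 'ROWS' [OPENING] [FORCE]. ROWS is text: rows parted by semicolons, each of 6 numbers parted by spaces: the shift along the tool's x, y, z in mm, then the turn, a rotation vector about the tool's x, y, z in units of 6 degrees (1.0 is 6 degrees). A call has exactly 10 rows; each row shifts and turns the commanded pose from where the row before left it, along the tool's axes as they then stand; what a row does not reach is not made up. A row lasts 1/12 s, in which the tool goes at most 41.7 mm and 7.16 degrees, less where a joint would pass 70% of its speed; a pose out of reach is approached as far as the arm can. A call with a gripper value outside its range is refused whole. OPENING is the opening, from 0 (shut) to 1 (fully open), set as the call begins (- or left out, the last holds). The fingers move at their own pace and stop on an object; FORCE is the grip in N (left out, the last holds). Time passes only in rows, so rows that do not move let the fingers close, or fill a call up. It gives the time, the measured TCP pose, the force, the opening and the grip force at its end, in the units of the state.
- ctrl.sense(): the state, without advancing time (a new reading comes with each control period).
- ctrl.capture(name): name is "scene" or "top" or "wrist"; returns a dict with "image" (400x640x3 uint8, red, green, blue), "intrinsics" (3x3 intrinsics, pixels), "rvec" (rotation vector, rad) and "tvec" (3), from world to camera coordinates, as OpenCV has them. Camera axes: x right, y down, z forward; pixel columns grow to the right and rows downward; lengths in mm; the calibration is good to about 2 mm. A picture is of the moment at which its call begins. There is no depth.
- ctrl.finish_job(): hands the job in; it is judged then, once.
The state is a dict: "time_s": time; "joints": joint angles; "dq": joint speeds; "tau": joint torques, N m; "eef_pos": TCP position; "ee_rot": TCP orientation; "force": force on the tool from outside, world axes, zero at the start; "wrist_torque": the same for the moment, N m; "grip_width": opening from 0.0 (shut) to 1.0 (fully open); "grip_force": force on a finger pad.
Only numpy, scipy, OpenCV 4.12 (cv2) and the standard library are available. Lean on these libraries where they do the work, as an engineer would, in place of code of your own. Each camera call takes 0.05 s, during which the arm holds its last target. There are 200 camera calls.

## Working session

There is one attempt and no reset: what is moved stays moved. The work goes in short steps, Python scripts to look and compute and a shell command to move; the robot and the scene stay as the last step left them, time stands still between calls to the robot, and variables do not carry over. Pictures are saved under pics/ and viewed, at most 10 in all, crops included, and the job is handed in when it is done.

```bash
ls; mkdir -p pics; python3 - <<'E'
from rig import ctrl
import cv2,pickle
for n in("scene","top"):
    c=ctrl.capture(n);pickle.dump(c,open(f'pics/{n}.pkl','wb'));cv2.imwrite(f'pics/{n}0.png',c['image'][:,:,::-1])
    print(n,c['intrinsics'].tolist(),c['rvec'],c['tvec'])
print(ctrl.sense())
E
```

```text
pics
scene [[387.00728725170785, 0.0, 312.2033637409629], [0.0, 387.00728725170785, 198.13442146320887], [0.0, 0.0, 1.0]] [ 2.00598258  1.516791   -0.57392246] [ -97.40238631 -244.63888756 1437.33960175]
top [[455.3833704445939, 0.0, 321.06566693734527], [0.0, 455.3833704445939, 199.60584072207078], [0.0, 0.0, 1.0]] [ 2.18973994 -2.126193    0.14039447] [ -40.63163022  467.33621314 1571.81135398]
{'time_s': 0.1, 'joints': array([ 1.11462054e+00,  3.13409999e-01,  1.49830707e+00, -3.56153695e-05,
        1.33100719e+00, -2.23410316e-01]), 'dq': array([ 0.00242107, -0.00099322, -0.00323008,  0.00118155, -0.00012122,
        0.0004383 ]), 'tau': array([ 3.31760770e-03, -4.12902689e+01, -2.60138422e+01, -1.51090503e-04,
        3.05469184e-03, -1.67875697e-06]), 'eef_pos': array([121.03122546, 510.6399735 , 230.80448538]), 'ee_rot': array([-1.72270110e-04,  1.16115950e-01,  9.93235504e-01, -5.39215230e-04]), 'force': array([-0.3320128 , -0.25670565,  0.16067784]), 'wrist_torque': array([-0.00247492, -0.04086698, -0.00085313]), 'grip_force': 0.0, 'grip_width': 1.0015380544206232}
```

View pics/scene0.png

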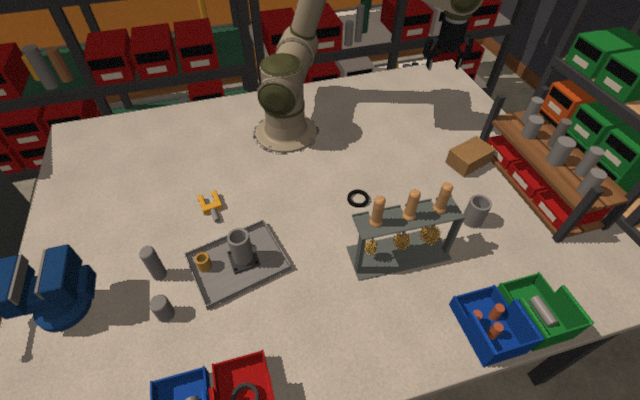

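View pics/top0.png

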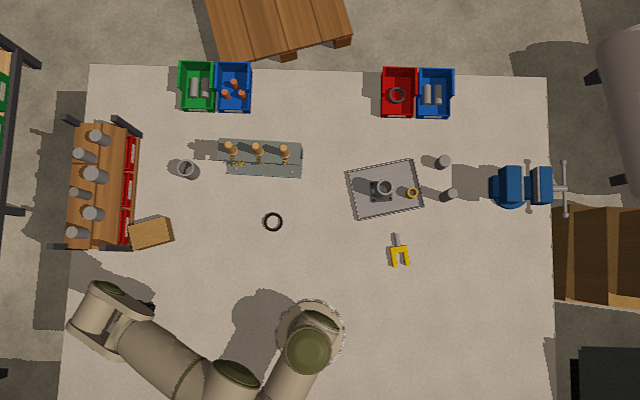

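The scene view shows the rack with heads at about (371,247), (401,241) and (430,236), apparently growing left to right. The barrel is at (240,240) in the tray. The top view shows the handles at (230,148), (257,150) and (285,150), and the barrel mouth at about (384,187). Next I enlarge these.

```bash
python3 - <<'E'
import cv2,numpy as np
s=cv2.imread('pics/scene0.png');t=cv2.imread('pics/top0.png')
a=cv2.resize(s[175:285,340:500],(800,550),interpolation=cv2.INTER_CUBIC)
cv2.imwrite('pics/a.png',a)
b=np.vstack([cv2.resize(t[130:185,210:310],(545,300),interpolation=cv2.INTER_CUBIC),cv2.resize(t[150:225,340:476],(545,300),interpolation=cv2.INTER_CUBIC)])
cv2.imwrite('pics/b.png',b)
E
```

```text
(no output)
```

View pics/a.png

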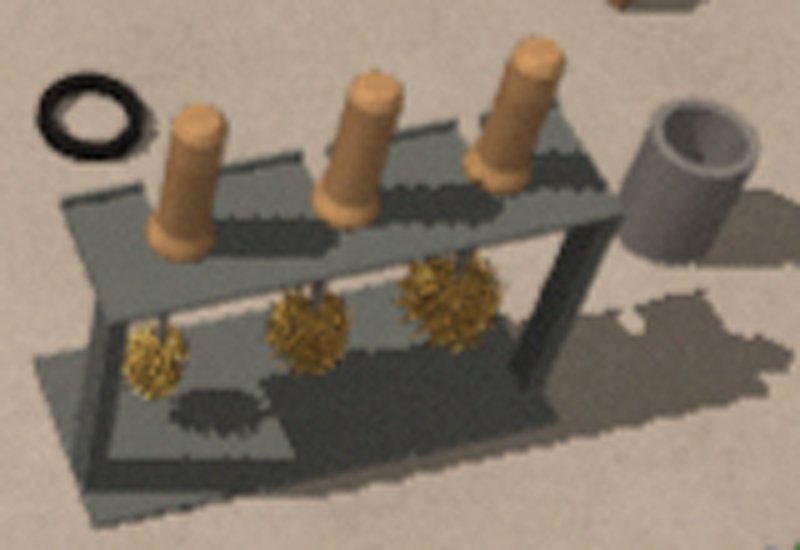

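View pics/b.png

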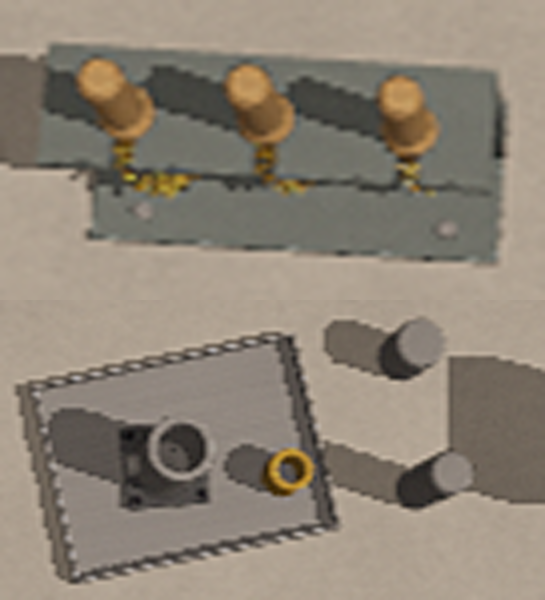

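```bash
cat > h.py <<'E'
import cv2,numpy as np,pickle
def ray(c,uv,z):
    R=cv2.Rodrigues(np.array(c['rvec']))[0];t=np.array(c['tvec']).ravel()
    C=-R.T@t;d=R.T@np.linalg.inv(c['intrinsics'])@np.array([*uv,1.])
    return (C+d*(z-C[2])/d[2])[:2].round(1)
def proj(c,p): return cv2.projectPoints(np.float64(p).reshape(-1,3),np.float64(c['rvec']),np.float64(c['tvec']),c['intrinsics'],None)[0].reshape(-1,2).round(1)
def load(n): return pickle.load(open(f'pics/{n}.pkl','rb'))
E
python3 - <<'E'
from h import *
s,t=load('scene'),load('top')
for n,a,b in (("h0",(379.8,199.4),(283.8,147.8)),("h1",(415.2,193.6),(255.3,146)),("h2",(448,186.4),(228.2,144.7))): print(n,ray(s,a,255),ray(t,b,255))
print('mouth',ray(s,(239,236),113),ray(t,(384.9,186.75),113))
print('pins',ray(t,(445,160.5),117),ray(t,(452.5,192.5),117),'bush',ray(t,(412.5,192.5),45))
print('trayTop',[ray(t,(340+x/4,150+(y-300)/4),22).tolist() for x,y in((25,385),(290,338),(335,525),(70,578))])
cv2.imwrite('pics/c.png',cv2.resize(s['image'][215:305,180:300,::-1],(800,600),interpolation=cv2.INTER_CUBIC))
E
```

```text
h0 [598.8  94.7] [596.1  92.3]
h1 [604.8 179.9] [599.1 179.6]
h2 [605.2 263.6] [600.6 262.7]
mouth [ 505.7 -234.9] [ 507.5 -239. ]
pins [ 602.3 -439.7] [ 494.2 -464.2] bush [ 500.9 -345.4]
trayTop [[573.7, -113.6], [623.6, -349.6], [456.5, -390.0], [402.6, -157.0]]
```

View pics/c.png

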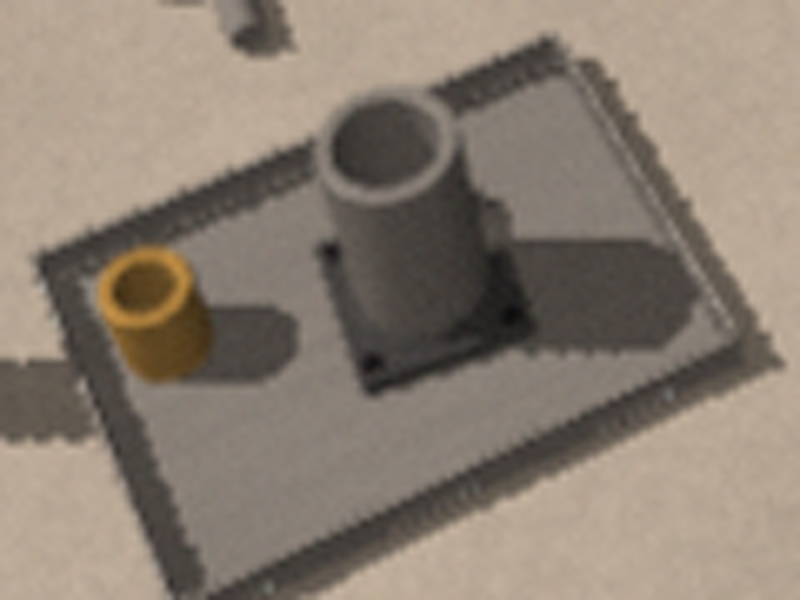

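The middle brush is brush42 (head widths run about 62, 82 and 100 px in the crop). It stands near (602,180), and the mouth is near (506,-237). I go above the brush first.

```bash
cat >> h.py <<'E'
from scipy.spatial.transform import Rotation as Ro
def delta(s,target):
    R=Ro.from_quat(s['ee_rot'],scalar_first=True)
    return R.inv().apply(np.array(target)-s['eef_pos']).round(1), R.as_matrix().round(4).tolist()
E
python3 -m inch '0 0 -35 0 0 -1; 0 0 -35 0 0 -0.93; -25 -16 0 0 0 0; -30 -19.5 0 0 0 0; -30 -19.5 0 0 0 0; -30 -19.5 0 0 0 0; -30 -19.5 0 0 0 0; -30 -19.5 0 0 0 0; -30 -19.5 0 0 0 0; -30 -19.5 0 0 0 0' 1 40
python3 -m inch '-30 -19.5 0 0 0 0; -30 -19.5 0 0 0 0; -30 -19.5 0 0 0 0; -30 -19.5 0 0 0 0; -30 -19.5 0 0 0 0; -30 -19.5 0 0 0 0; -20 -12 0 0 0 0; 0 0 0 0 0 0; 0 0 0 0 0 0; 0 0 0 0 0 0'
python3 - <<'E'
from h import *
from rig import ctrl
c=ctrl.capture('wrist');pickle.dump(c,open('pics/w1.pkl','wb'));cv2.imwrite('pics/w1.png',c['image'][:,:,::-1])
s=ctrl.sense();print(delta(s,(602,180,290)),s['force'])
print(proj(c,[(602,180,255),(602,95,255),(602,264,255),(602,180,165)]))
R=cv2.Rodrigues(np.array(c['rvec']))[0];print(-R.T@c['tvec'])
E
```

```text
time_s: 0.93
eef_pos: [352.5, 349.9, 301.1]
ee_rot: [-0.0, 0.015, 1.0, -0.0]
force: [-0.1, 1.3, 0.1]
grip_width: 0.998
grip_force: 0.0
time_s: 1.77
eef_pos: [546.8, 216.5, 301.1]
ee_rot: [-0.0, 0.015, 1.0, 0.0]
force: [-1.3, -0.4, 0.1]
grip_width: 1.002
grip_force: 0.0
(array([-56.5, -35.1,  11.4]), [[-0.9996, 0.0298, -0.0002], [0.0298, 0.9996, 0.0001], [0.0002, 0.0001, -1.0]]) [-0.23113974 -0.55562708  0.12371202]
[[273.2 291.4]
 [157.3 294.6]
 [388.5 288.2]
 [287.2 241.2]]
[479.73014753 219.53789409 445.72214025]
```

View pics/w1.png

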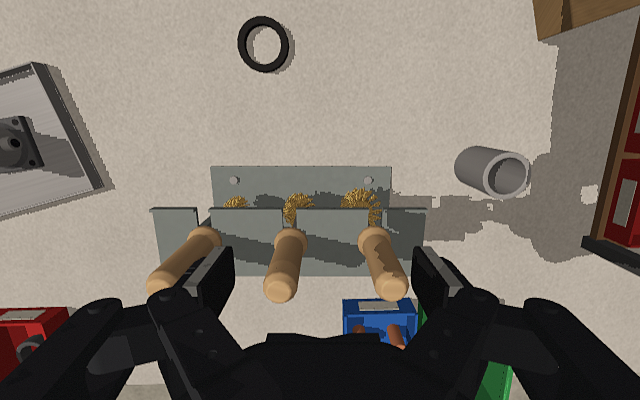

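The wrist view shows the middle handle's top at about (280,288), its shoulder centre at (291,240), and the lip ends at (150,208) and (425,208).

```bash
python3 - <<'E'
from h import *
c=load('w1')
for n,p,z in(('top',(280,288),255),('shoulder',(291,240),169),('lipL',(150,208),170),('lipR',(425,208),170),('slot',(290,209),170),('h2 shoulder',(374,238),169),('h0sh',(206,238),169)): print(n,ray(c,p,z))
E
```

```text
top [599.4 185.1]
shoulder [599.1 184.5]
lipL [560.8  49.8]
lipR [569.1 316.7]
slot [566.1 185.5]
h2 shoulder [599.5 267.9]
h0sh [594.2  99.4]
```

```bash
python3 -m inch '-27 -16.2 0 0 0 0; -27.2 -16.2 0 0 0 0; 0 0 10 0 0 0; 0 0 20 0 0 0; 0 0 20 0 0 0; 0 0 20 0 0 0; 0 0 15 0 0 0; 0 0 10 0 0 0; 0 0 0 0 0 0; 0 0 0 0 0 0'
python3 - <<'E'
from h import *
from rig import ctrl
c=ctrl.capture('wrist');pickle.dump(c,open('pics/w2.pkl','wb'));cv2.imwrite('pics/w2.png',c['image'][:,:,::-1])
s=ctrl.sense();print(s['eef_pos'],s['force'])
print(proj(c,[(600,182.5,255),(600,182.5,169)]))
E
```

```text
time_s: 2.65
eef_pos: [600.2, 182.6, 206.8]
ee_rot: [0.0, 0.015, 1.0, 0.0]
force: [0.8, 0.6, 0.6]
grip_width: 0.998
grip_force: 0.0
[600.59253894 182.51882103 207.49288632] [-0.26862381  0.06080734 -0.41911879]
[[319.4 301.8]
 [320.6 222.2]]
```

View pics/w2.png

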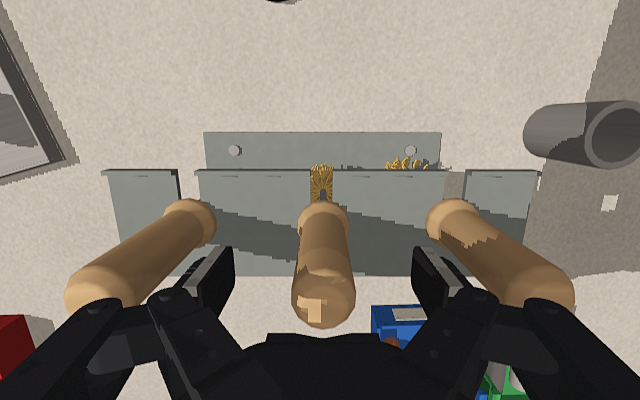

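The handle (top at about (324,298)) sits midway between the pads (234 and 413). I close on it.

```bash
python3 -m inch '0 0 0 0 0 0; 0 0 0 0 0 0; 0 0 0 0 0 0; 0 0 0 0 0 0; 0 0 0 0 0 0; 0 0 0 0 0 0; 0 0 0 0 0 0; 0 0 0 0 0 0; 0 0 0 0 0 0; 0 0 0 0 0 0' 0 25
```

```text
time_s: 3.53
eef_pos: [600.5, 182.2, 206.5]
ee_rot: [0.0, 0.015, 1.0, 0.0]
force: [0.4, 1.8, 3.6]
grip_width: 0.296
grip_force: 25.7
```

```bash
python3 -m inch '0 0 0 0 0 0; 0 0 0 0 0 0; 0 0 -4 0 0 0; 0 0 -4 0 0 0; 0 0 -4 0 0 0; 0 0 0 0 0 0; 6 0 0 0 0 0; 10 0 0 0 0 0; 10 0 0 0 0 0; 10 0 0 0 0 0' 0 60
python3 -m inch '10 0 0 0 0 0; 15 0 0 0 0 0; 15 0 0 0 0 0; 15 0 0 0 0 0; 9 0 0 0 0 0; 0 0 -20 0 0 0; 0 0 -30 0 0 0; 0 0 -30 0 0 0; 0 0 -20 0 0 0; 0 0 0 0 0 0'
python3 - <<'E'
from h import *
from rig import ctrl
s=ctrl.sense();print(delta(s,(506,-237,310)))
E
```

```text
time_s: 4.37
eef_pos: [563.5, 183.1, 217.9]
ee_rot: [-0.0, 0.015, 1.0, -0.0]
force: [-0.5, -0.5, -1.3]
grip_width: 0.291
grip_force: 58.9
time_s: 5.2
eef_pos: [501.1, 185.3, 322.5]
ee_rot: [0.004, 0.015, 1.0, 0.0]
force: [0.9, 0.2, -1.8]
grip_width: 0.292
grip_force: 59.0
(array([ -17.7, -422. ,   12.1]), [[-0.9995, 0.0305, 0.0072], [0.0305, 0.9995, 0.0009], [-0.0072, 0.0011, -1.0]])
```

```bash
python3 -m inch '0 -20 0 0 0 0; 0 -35 0 0 0 0; 0 -35 0 0 0 0; 0 -35 0 0 0 0; -2 -35 0 0 0 0; -2 -35 0 0 0 0; -2 -35 0 0 0 0; -2 -35 0 0 0 0; 0 -35 0 0 0 0; 0 -20 0 0 0 0'
python3 -m inch '0 0 0 0 0 0; 0 0 0 0 0 0; 0 0 0 0 0 0; 0 0 0 0 0 0; 0 0 0 0 0 0; 0 0 0 0 0 0; 0 0 0 0 0 0; 0 0 0 0 0 0; 0 0 0 0 0 0; 0 0 0 0 0 0'
python3 - <<'E'
from h import *
from rig import ctrl
c=ctrl.capture('wrist');pickle.dump(c,open('pics/w3.pkl','wb'));
for n in('scene','top'):
    k=ctrl.capture(n);pickle.dump(k,open(f'pics/{n}3.pkl','wb'))
s=ctrl.sense();print(delta(s,(506,-237,310)),s['eef_pos'])
p=s['eef_pos'];tip=p-[0,0,171]
print('mouth w',proj(c,[(506,-237,113)]),'tip w',proj(c,[tip]))
x=c['image'][:,:,::-1].copy();cv2.imwrite('pics/w3.png',x)
E
```

```text
time_s: 6.03
eef_pos: [497.8, -137.8, 316.7]
ee_rot: [-0.001, 0.016, 1.0, 0.0]
force: [0.3, -0.1, -2.6]
grip_width: 0.289
grip_force: 59.3
time_s: 6.87
eef_pos: [498.7, -134.9, 318.3]
ee_rot: [0.0, 0.015, 1.0, -0.0]
force: [-0.5, -1.4, -1.8]
grip_width: 0.287
grip_force: 59.3
(array([ -10.4, -101.8,    8.3]), [[-0.9995, 0.0307, -0.0], [0.0307, 0.9995, 0.0], [0.0, 0.0, -1.0]]) [ 498.68037406 -134.96221267  318.28116774]
mouth w [[236.8 182.5]] tip w [[321.3 179.9]]
```

View pics/w3.png

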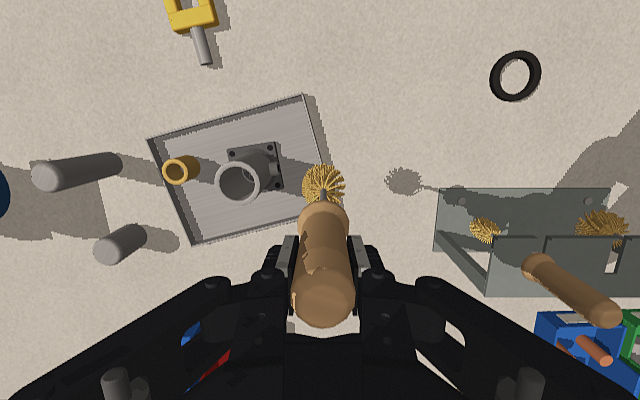

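The wrist view puts the mouth at about (240,182) and the brush head at about (323,182). I check both with a crop overlaid with the predicted outlines.

```bash
python3 - <<'E'
from h import *
def circ(c0,r,z): a=np.linspace(0,2*np.pi,60);return np.c_[c0[0]+r*np.cos(a),c0[1]+r*np.sin(a),0*a+z]
T=(498.7,-134.9);o=318.3-41.3
outs=[]
for n,(x0,y0) in(('w3',(205,135)),('scene3',(218,195))):
    c=load(n);w,h,k=(160,90,5) if n=='w3' else (100,68,4)
    im=cv2.resize(np.ascontiguousarray(c['image'][y0:y0+h,x0:x0+w,::-1]),None,fx=k,fy=k,interpolation=cv2.INTER_CUBIC)
    def dr(p,col): 
        q=((proj(c,p)-[x0,y0]+.5)*k).astype(int);cv2.polylines(im,[q.reshape(-1,1,2)],False,col,1)
    dr(circ((506,-237),21,113),(0,0,255));dr(circ((506,-237),28,113),(0,0,255))
    for dz in(-90,-120):dr(circ(T,21,o+dz),(0,255,0))
    dr(np.array([[*T,o-130],[*T,o]]),(255,0,0)); outs.append(im)
W=max(i.shape[1] for i in outs)
outs=[cv2.copyMakeBorder(i,0,0,0,W-i.shape[1],cv2.BORDER_CONSTANT) for i in outs]
v=np.vstack(outs)[:,:800];v=v[:600] if 0 else v
print(v.shape);cv2.imwrite('pics/d.png',v if v.shape[0]<=600 else cv2.resize(v,(800*600//v.shape[0],600)))
E
```

```text
(722, 800, 3)
```

View pics/d.png

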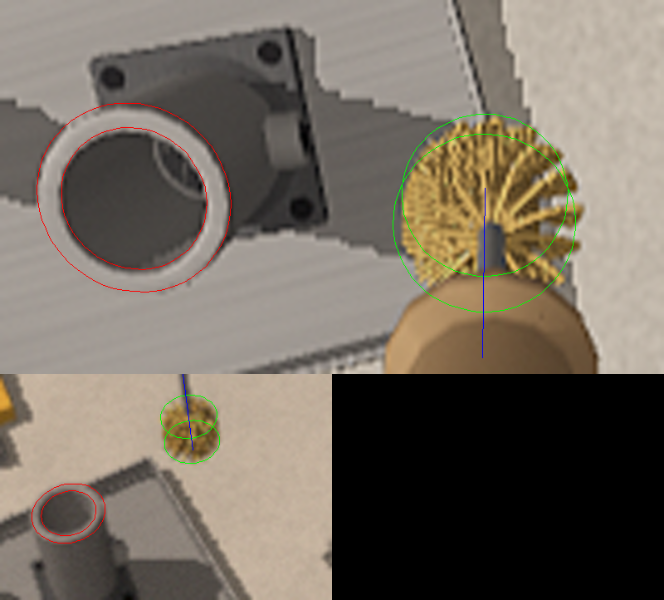

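The overlay matches the mouth to within about 1 mm, and the head agrees to within 2 mm. I move over and start inserting gently.

```bash
python3 -m inch '-2.7 -20 0 0 0 0; -2.7 -30 0 0 0 0; -2.7 -30 0 0 0 0; -2.7 -22.3 0 0 0 0; 0 0 0 0 0 0; 0 0 0 0 0 0; 0 0 8 0 0 0; 0 0 8 0 0 0; 0 0 8 0 0 0; 0 0 8 0 0 0'
python3 -m inch '0 0 5 0 0 0; 0 0 5 0 0 0; 0 0 5 0 0 0; 0 0 5 0 0 0; 0 0 0 0 0 0; 0 0 0 0 0 0; 0 0 0 0 0 0; 0 0 0 0 0 0; 0 0 0 0 0 0; 0 0 0 0 0 0'
python3 -c "
from rig import ctrl
s=ctrl.sense();print(s['eef_pos'],s['ee_rot'],s['force'],s['wrist_torque'])"
```

```text
time_s: 7.85
eef_pos: [506.3, -236.8, 285.2]
ee_rot: [-0.0, 0.015, 1.0, 0.0]
force: [-0.3, 0.5, -0.3]
grip_width: 0.286
grip_force: 59.6
time_s: 8.68
eef_pos: [506.4, -237.6, 266.5]
ee_rot: [0.0, 0.015, 1.0, -0.0]
force: [0.6, 0.3, -2.3]
grip_width: 0.287
grip_force: 59.5
[ 506.39353988 -237.56210173  266.46241298] [ 1.32150158e-04  1.53323446e-02  9.99882439e-01 -9.51555659e-05] [ 0.55766959  0.26761581 -2.25445589] [ 0.00165378  0.06131454 -0.03136282]
```

```bash
python3 -m inch '0 0 6 0 0 0; 0 0 6 0 0 0; 0 0 6 0 0 0; 0 0 6 0 0 0; 0 0 6 0 0 0; 0 0 6 0 0 0; 0 0 0 0 0 0; 0 0 0 0 0 0; 0 0 0 0 0 0; 0 0 0 0 0 0'
python3 -c "
from rig import ctrl
s=ctrl.sense();print(s['eef_pos'],s['ee_rot'],s['force'],s['wrist_torque'])"
```

```text
time_s: 9.52
eef_pos: [506.5, -237.6, 230.7]
ee_rot: [0.0, 0.015, 1.0, -0.0]
force: [-0.9, -0.2, -1.1]
grip_width: 0.289
grip_force: 59.5
[ 506.46314751 -237.62135914  230.67149685] [ 2.78241541e-04  1.53520004e-02  9.99882091e-01 -2.05033616e-04] [-0.87489946 -0.24311387 -1.13692564] [ 0.03766179  0.00312576 -0.01135693]
```

```bash
python3 -m inch '0 0 6 0 0 0; 0 0 6 0 0 0; 0 0 6 0 0 0; 0 0 6 0 0 0; 0 0 6 0 0 0; 0 0 4 0 0 0; 0 0 3 0 0 0; 0 0 2 0 0 0; 0 0 1.5 0 0 0; 0 0 0 0 0 0'
python3 -m inch '0 0 1.5 0 0 0; 0 0 1 0 0 0; 0 0 1 0 0 0; 0 0 0.5 0 0 0; 0 0 0 0 0 0; 0 0 0 0 0 0; 0 0 0 0 0 0; 0 0 0 0 0 0; 0 0 0 0 0 0; 0 0 0 0 0 0'
python3 -c "
from rig import ctrl
s=ctrl.sense();print(s['eef_pos'],s['ee_rot'],s['force'],s['wrist_torque'])"
```

```text
time_s: 10.35
eef_pos: [506.3, -237.5, 189.6]
ee_rot: [-0.0, 0.015, 1.0, 0.0]
force: [0.3, 0.3, -1.2]
grip_width: 0.286
grip_force: 59.5
time_s: 11.18
eef_pos: [506.4, -237.5, 185.8]
ee_rot: [0.0, 0.015, 1.0, -0.0]
force: [1.6, -0.3, -1.3]
grip_width: 0.289
grip_force: 59.5
[ 506.37926902 -237.53381969  185.84749366] [ 4.82681254e-05  1.53491606e-02  9.99882193e-01 -3.47427068e-05] [ 1.64326789 -0.29926825 -1.26235523] [-0.008074   -0.07703073 -0.00492458]
```

```bash
python3 -m inch '0 0 0.4 0 0 0; 0 0 0.3 0 0 0; 0 0 0.3 0 0 0; 0 0 0 0 0 0; 0 0 0 0 0 0; 0 0 0 0 0 0; 0 0 0 0 0 0; 0 0 0 0 0 0; 0 0 0 0 0 0; 0 0 0 0 0 0'
python3 -m inch '0 0 0.4 0 0 0; 0 0 0.3 0 0 0; 0 0 0.3 0 0 0; 0 0 0 0 0 0; 0 0 0 0 0 0; 0 0 0 0 0 0; 0 0 0 0 0 0; 0 0 0 0 0 0; 0 0 0 0 0 0; 0 0 0 0 0 0'
```

```text
time_s: 12.02
eef_pos: [506.3, -237.6, 184.8]
ee_rot: [0.0, 0.015, 1.0, -0.0]
force: [0.0, -1.1, -1.8]
grip_width: 0.292
grip_force: 59.5
time_s: 12.85
eef_pos: [506.6, -237.7, 184.6]
ee_rot: [0.001, 0.015, 1.0, -0.0]
force: [-0.5, 1.2, 4.2]
grip_width: 0.29
grip_force: 60.3
```

Contact with the bottom: force rose to +4 N at z = 184.6. Now the full strokes, 80 mm up and back down.

```bash
python3 -m inch '0 0 -6 0 0 0; 0 0 -10 0 0 0; 0 0 -12 0 0 0; 0 0 -12 0 0 0; 0 0 -12 0 0 0; 0 0 -12 0 0 0; 0 0 -10 0 0 0; 0 0 -6 0 0 0; 0 0 0 0 0 0; 0 0 0 0 0 0'
python3 -m inch '0 0 10 0 0 0; 0 0 12 0 0 0; 0 0 14 0 0 0; 0 0 14 0 0 0; 0 0 12 0 0 0; 0 0 9 0 0 0; 0 0 5 0 0 0; 0 0 2.5 0 0 0; 0 0 1 0 0 0; 0 0 0.5 0 0 0'
python3 -m inch '0 0 0 0 0 0; 0 0 0 0 0 0; 0 0 0 0 0 0; 0 0 0 0 0 0; 0 0 0 0 0 0; 0 0 0 0 0 0; 0 0 0 0 0 0; 0 0 0 0 0 0; 0 0 0 0 0 0; 0 0 0 0 0 0'
```

```text
time_s: 13.68
eef_pos: [506.3, -237.5, 263.7]
ee_rot: [-0.0, 0.015, 1.0, 0.0]
force: [-0.0, 0.2, -1.3]
grip_width: 0.292
grip_force: 59.8
time_s: 14.52
eef_pos: [506.5, -237.4, 184.6]
ee_rot: [0.0, 0.015, 1.0, -0.0]
force: [-1.5, 2.3, 6.3]
grip_width: 0.287
grip_force: 60.6
time_s: 15.35
eef_pos: [506.5, -237.5, 184.6]
ee_rot: [0.0, 0.015, 1.0, -0.0]
force: [-1.3, 2.5, 6.4]
grip_width: 0.289
grip_force: 60.4
```

```bash
python3 -m inch '0 0 -6 0 0 0; 0 0 -10 0 0 0; 0 0 -12 0 0 0; 0 0 -12 0 0 0; 0 0 -12 0 0 0; 0 0 -12 0 0 0; 0 0 -10 0 0 0; 0 0 -6 0 0 0; 0 0 0 0 0 0; 0 0 0 0 0 0'
python3 -m inch '0 0 10 0 0 0; 0 0 12 0 0 0; 0 0 14 0 0 0; 0 0 14 0 0 0; 0 0 12 0 0 0; 0 0 9 0 0 0; 0 0 5 0 0 0; 0 0 2.5 0 0 0; 0 0 1 0 0 0; 0 0 0.5 0 0 0'
python3 -m inch '0 0 0 0 0 0; 0 0 0 0 0 0; 0 0 -6 0 0 0; 0 0 -12 0 0 0; 0 0 -12 0 0 0; 0 0 -12 0 0 0; 0 0 -12 0 0 0; 0 0 -12 0 0 0; 0 0 -10 0 0 0; 0 0 -4 0 0 0'
python3 -m inch '0 0 0 0 0 0; 0 0 -8 0 0 0; 0 0 -12 0 0 0; 0 0 -12 0 0 0; 0 0 -12 0 0 0; 0 0 -8 0 0 0; 0 0 -4 0 0 0; 0 0 0 0 0 0; 0 0 0 0 0 0; 0 0 0 0 0 0'
python3 - <<'E'
from h import *
from rig import ctrl
s=ctrl.sense();print(delta(s,(511,185.5,322)),s['force'],s['wrist_torque'])
E
```

```text
time_s: 16.18
eef_pos: [506.3, -237.5, 263.7]
ee_rot: [0.0, 0.015, 1.0, -0.0]
force: [0.2, 0.1, -1.2]
grip_width: 0.291
grip_force: 59.7
time_s: 17.02
eef_pos: [506.5, -237.4, 184.6]
ee_rot: [0.0, 0.015, 1.0, -0.0]
force: [-2.0, 2.2, 7.5]
grip_width: 0.288
grip_force: 60.6
time_s: 17.85
eef_pos: [506.7, -237.9, 265.4]
ee_rot: [0.001, 0.015, 1.0, -0.001]
force: [-0.1, 0.1, -1.0]
grip_width: 0.286
grip_force: 59.6
time_s: 18.68
eef_pos: [506.2, -237.4, 319.0]
ee_rot: [-0.001, 0.015, 1.0, 0.0]
force: [-0.2, -0.6, -1.6]
grip_width: 0.286
grip_force: 59.6
(array([  8.2, 422.9,  -2.7]), [[-0.9995, 0.0307, -0.0012], [0.0307, 0.9995, 0.0008], [0.0012, 0.0008, -1.0]]) [-0.17907593 -0.55259118 -1.5820533 ] [-0.00357478  0.0753902   0.00734214]
```

```bash
python3 -m inch '1 20 0 0 0 0; 1.5 36 0 0 0 0; 1.5 36 0 0 0 0; 1.5 36 0 0 0 0; 1.5 36 0 0 0 0; 1.5 36 0 0 0 0; 1.5 36 0 0 0 0; 1.5 36 0 0 0 0; 1.5 36 0 0 0 0; 1 36 0 0 0 0'
python3 -m inch '0 36 0 0 0 0; 0 28 0 0 0 0; 0 14.4 0 0 0 0; 0 0 0 0 0 0; 0 0 10 0 0 0; 0 0 25 0 0 0; 0 0 30 0 0 0; 0 0 25 0 0 0; 0 0 10 0 0 0; 0 0 0 0 0 0'
python3 -m inch '0 0 0 0 0 0; 0 0 0 0 0 0; 0 0 0 0 0 0; 0 0 0 0 0 0; 0 0 0 0 0 0; 0 0 0 0 0 0; 0 0 0 0 0 0; 0 0 0 0 0 0; 0 0 0 0 0 0; 0 0 0 0 0 0'
python3 - <<'E'
from h import *
from rig import ctrl
s=ctrl.sense();print(delta(s,(600.5,182.2,218)),s['eef_pos'],s['force'])
for n in('wrist','scene','top'): c=ctrl.capture(n);pickle.dump(c,open(f'pics/{n}5.pkl','wb'))
E
```

```text
time_s: 19.52
eef_pos: [502.3, 108.5, 319.4]
ee_rot: [-0.0, 0.015, 1.0, -0.0]
force: [0.7, -0.3, -1.6]
grip_width: 0.288
grip_force: 59.5
time_s: 20.35
eef_pos: [504.3, 184.0, 217.3]
ee_rot: [-0.002, 0.016, 1.0, -0.0]
force: [0.8, -0.4, -2.2]
grip_width: 0.292
grip_force: 59.7
time_s: 21.18
eef_pos: [505.3, 185.1, 219.8]
ee_rot: [0.0, 0.015, 1.0, -0.0]
force: [0.3, 0.5, -2.2]
grip_width: 0.29
grip_force: 59.7
(array([-95.2,  -0. ,   1.8]), [[-0.9995, 0.0306, 0.0], [0.0306, 0.9995, -0.0], [-0.0, -0.0, -1.0]]) [505.30625559 185.12764968 219.81721735] [ 0.26818104  0.54862882 -2.15625858]
```

```bash
python3 -m inch '-8 0 0 0 0 0; -13 0 0 0 0 0; -14 0 0 0 0 0; -14 0 0 0 0 0; -14 0 0 0 0 0; -12 0 0 0 0 0; -9 0 0 0 0 0; -6 0 0 0 0 0; -3.2 0 0 0 0 0; -2 0 0 0 0 0'
python3 -m inch '0 0 0 0 0 0; 0 0 0 0 0 0; 0 0 3 0 0 0; 0 0 3 0 0 0; 0 0 3 0 0 0; 0 0 2 0 0 0; 0 0 1 0 0 0; 0 0 0 0 0 0; 0 0 0 0 0 0; 0 0 0 0 0 0'
python3 -c "
from rig import ctrl
s=ctrl.sense();print(s['eef_pos'],s['ee_rot'],s['force'],s['wrist_torque'])"
```

```text
time_s: 22.17
eef_pos: [600.8, 182.1, 219.6]
ee_rot: [-0.0, 0.015, 1.0, -0.0]
force: [0.1, -0.3, -1.5]
grip_width: 0.288
grip_force: 59.6
time_s: 23.0
eef_pos: [600.5, 182.2, 208.0]
ee_rot: [0.0, 0.015, 1.0, 0.0]
force: [0.8, -0.5, -1.1]
grip_width: 0.288
grip_force: 59.6
[600.54952491 182.16637886 207.98682336] [1.87795913e-04 1.53505692e-02 9.99882155e-01 1.15434369e-05] [ 0.82760703 -0.52738356 -1.09073217] [-0.03408722  0.00228109  0.0097235 ]
```

Lowering the last ~1.5 mm until it seats.

```bash
python3 -m inch '0 0 0.5 0 0 0; 0 0 0.5 0 0 0; 0 0 0.4 0 0 0; 0 0 0 0 0 0; 0 0 0 0 0 0; 0 0 0 0 0 0; 0 0 0 0 0 0; 0 0 0 0 0 0; 0 0 0 0 0 0; 0 0 0 0 0 0'
```

```text
time_s: 23.83
eef_pos: [600.5, 182.2, 206.7]
ee_rot: [0.0, 0.015, 1.0, 0.0]
force: [-0.8, 0.7, 3.2]
grip_width: 0.291
grip_force: 60.0
```

```bash
python3 -m inch '0 0 0.4 0 0 0; 0 0 0.3 0 0 0; 0 0 0 0 0 0; 0 0 0 0 0 0; 0 0 0 0 0 0; 0 0 0 0 0 0; 0 0 0 0 0 0; 0 0 0 0 0 0; 0 0 0 0 0 0; 0 0 0 0 0 0'
```

```text
time_s: 24.67
eef_pos: [600.6, 182.2, 206.6]
ee_rot: [0.001, 0.015, 1.0, 0.0]
force: [-1.8, -1.2, 6.4]
grip_width: 0.288
grip_force: 60.5
```

```bash
python3 -m inch '0 0 0 0 0 0; 0 0 0 0 0 0; 0 0 0 0 0 0; 0 0 0 0 0 0; 0 0 0 0 0 0; 0 0 0 0 0 0; 0 0 0 0 0 0; 0 0 0 0 0 0; 0 0 0 0 0 0; 0 0 0 0 0 0' 0.9
python3 -m inch '0 0 -5 0 0 0; 0 0 -10 0 0 0; 0 0 -15 0 0 0; 0 0 -20 0 0 0; 0 0 -20 0 0 0; 0 0 -20 0 0 0; 0 0 -10 0 0 0; 0 0 0 0 0 0; 10 0 0 0 0 0; 20 0 0 0 0 0'
python3 -m inch '30 0 0 0 0 0; 30 0 0 0 0 0; 30 0 0 0 0 0; 20 0 0 0 0 0; 10 0 0 0 0 0; 0 0 0 0 0 0; 0 0 0 0 0 0; 0 0 0 0 0 0; 0 0 0 0 0 0; 0 0 0 0 0 0'
python3 - <<'E'
from h import *
from rig import ctrl
w=ctrl.capture('wrist')['image'][:,:,::-1];s=ctrl.capture('scene')['image'][:,:,::-1];s0=load('scene')['image'][:,:,::-1]
f=lambda i:cv2.resize(i[170:300,180:500],(400,162))
cv2.imwrite('pics/e.png',np.vstack([np.hstack([f(s0),f(s)]),cv2.resize(w,(800,430)[:1]+(430,))]))
E
```

```text
time_s: 25.5
eef_pos: [600.5, 182.2, 205.7]
ee_rot: [0.0, 0.015, 1.0, 0.0]
force: [-0.4, -0.1, -0.6]
grip_width: 0.895
grip_force: 0.0
time_s: 26.33
eef_pos: [570.8, 182.7, 303.8]
ee_rot: [-0.001, 0.016, 1.0, -0.0]
force: [-0.1, -0.6, 0.1]
grip_width: 0.9
grip_force: 0.0
time_s: 27.17
eef_pos: [451.1, 186.7, 305.2]
ee_rot: [-0.0, 0.016, 1.0, -0.0]
force: [0.8, 1.0, 0.7]
grip_width: 0.899
grip_force: 0.0
```

View pics/e.png

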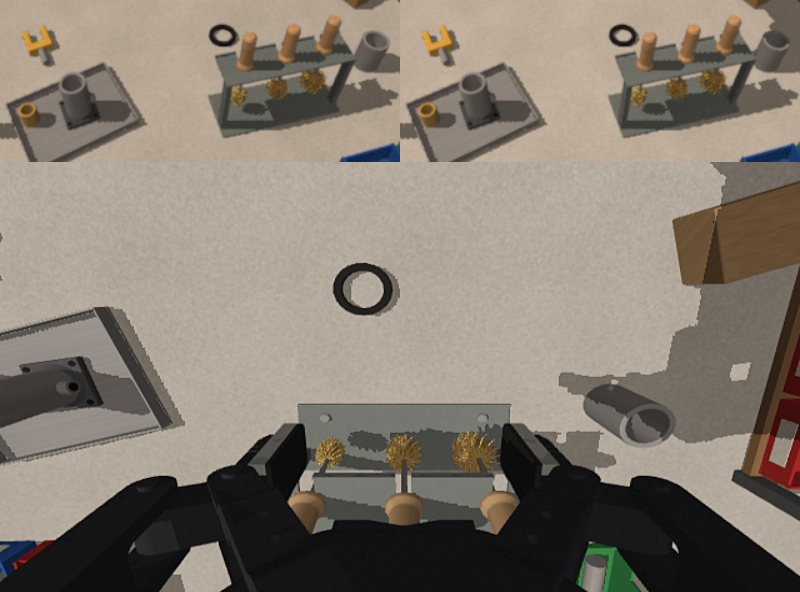

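The before and after views match: the brush hangs in the middle slot with its shoulder at (404,508), the barrel hasn't moved, and the gripper is clear. I hand the job in.

```bash
python3 -c "
from rig import ctrl
print(ctrl.finish_job())"
```

```text
the job is handed in; nothing more can be done
None
```

I scrubbed the bore with brush42 in three full strokes, touching the bottom at about 4–8 N each time, hung it back in its middle slot, let go, and handed the job in at about 27 s; no verdict came back.

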